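# Flip the bisque tile over onto the ware board

## Task

Without gripping or lifting it, push the square footed tile across the table against the front edge of the ware board, and keep pushing until it tips up on that edge and flips over onto the board, foot side up. Then push it on until the whole tile lies flat on the board, ready for its foot to be waxed. Leave the round coaster and everything else where it stands, and finish clear of everything.

Things in the scene. Friction and masses are not known exactly. Their poses are not given: they have to be found in the camera images.
- tile: Loose square terracotta tile, 0.28 kg: slab 108 x 108 x 10 mm on a centred foot 84 x 84 x 6 mm (so the slab's edge overhangs 12 mm, 6 mm above the table). Starts foot down, 25 to 75 mm in front of the board, its sides within 15 degrees of the board's. Origin at its centre, half-way up (8 mm above the table); x, y along the sides, z from foot to plain face. Pushed at 5 to 15 N, its near edge follows fingertips moving up.
- board: Plywood board fixed on the table, 200 x 500 x 20 mm; its front, towards the robot, is a plain upright step 20 mm high. Origin on the table at the middle of that front face; x points away from the robot across the board (0 to 200 mm), y along the front face (-250 to 250 mm), z up; its top is at z = 20 mm. Two thin dark strips near its ends are only drawn.
- coaster: Loose round terracotta coaster, 88 mm across, 16 mm thick, on the table in front of the board beside the tile; which of the two is left or right varies. Origin at its centre, half-way up. To be left alone.
- cup: Loose white cup, 68 mm across, 70 mm high, standing on the board towards its far edge, between the tile's and the coaster's lanes. Origin at the centre of its underside. To be left alone.
- bowl: Loose white bowl, 110 mm across, 50 mm high, left of the work. Origin under its centre. To be left alone.
- brushpot: Grey pot of paint brushes, 84 mm across, about 210 mm high with the brushes, right of the work. Origin under its centre. To be left alone.
- sponge: Blue block sponge 100 x 45 x 30 mm, left of the work. Origin under its centre. To be left alone.
- jar: Small glaze jar 56 mm across, 75 mm high, right of the work. Origin under its centre. To be left alone.
- brush: Loose brush 170 mm long lying on the table to the right, near the robot. To be left alone.
There are look-alikes about, which are no part of the job. Leave any blue, green or purple look-alike of the tile alone.

How it is judged:
By the outcome, as a careful person would: the job done as asked, in the order asked, and still so for the second after the job is handed in, with the robot touching nothing.
It also fails if it takes over 64 s, if anything falls off the work surface, if the arm or the gripper's body presses on something with over 40 N, if the wrist force passes 120 N, or if a joint passes its speed limit or range.

## Robot

A 6-joint arm with a two-finger parallel gripper is mounted at the origin on the work surface. World frame = base frame: x ahead of the robot, y to its left, z up, the work surface at z = 0. Lengths are in m, angles in rad, forces in N, time in s.
With the tool pointing down it reaches from about 0.375 to 0.9 m from the base axis. Payload 3.1 kg.
Tool frame: the origin (TCP) lies between the finger pads; the fingertips stand 19 mm ahead of it and the grasp point (between the pads) is the TCP; z points along the fingers, y is the direction in which the jaws open and shut (so a half turn about z gives the same grasp; the last joint's range is limited). The gripper opens to 87 mm and grips with 3 to 60 N. Pads are 19 mm wide; open, the fingers measure 117 mm over their backs; the gripper's body (75 mm by 190 mm) begins 51 mm behind the grasp point.
Start: joints at [-1.464, 0.527, 1.433, -0, 1.181, -0.178], TCP at [0.176, -0.6, 0.242] pointing down, gripper open.
Joint ranges: [-3.08, 3.08], [-0.75, 2.2], [0.22, 2.44], [-1.43, 4.57], [0, 2.65], [-2.85, 2.85]. Speed limits (rad/s): [2.79, 2.79, 3.14, 3.14, 3.14, 3.14].

## Interface

Orientations are given as a unit quaternion [x, y, z, w].
In Python, from rig import robot gives the robot as it stands.
- The arm moves only by the tool apply_moves, never from a script. Its argument "series" is a list of rows, each a list of 7 numbers: the shift along the tool's x, y, z in cm, then the turn, a rotation vector about the tool's x, y, z in degrees, then the opening, from 0 (shut) to 1 (fully open). In form: [[dx, dy, dz, rx, ry, rz, grip], ...]. A call has 1 to 5 rows; each row is the pose to reach, as a shift and turn from the pose commanded when the call began, along the tool's axes at that moment; what a row does not reach only later rows make up. A row lasts 1/12 s, in which the tool goes at most 41.7 mm and 7.16 degrees, less where a joint would pass 70% of its speed; a pose out of reach is approached as far as the arm can. A call with a gripper value outside its range is refused whole. The fingers move at their own pace and stop on an object; "newtons" is the grip in N (left out, the last holds). Time passes only in rows, so rows that repeat a pose let the fingers close. It gives the time, the measured TCP pose, the force and the opening at its end, in the units of the state.
- robot.get_obs(): the state, without advancing time (a new reading comes with each control period).
- robot.camera(name): name is "scene" or "side" or "wrist"; returns the picture (480x640x3 uint8, red, green, blue); there is no depth.
- robot.camera_params(name): a dict with "mtx" (3x3 intrinsics, pixels), "origin" and "rotation" of the camera in the world. Camera axes: x right, y down, z forward; pixel columns grow to the right and rows downward; lengths in m; the calibration is good to about 2 mm. The wrist camera is an equidistant fisheye: a pixel r from the principal point sees the ray r / f radians off the axis. A picture is of the moment at which its call begins: read the wrist's pose just before it. camera_params takes no time and is no camera call; for the wrist camera it gives the pose at the moment of the call.
- robot.hand_in(): hands the job in, once; it reports no verdict.
The state is a dict: "time": time; "q": joint angles; "joint_velocities": joint speeds; "joint_torque": joint torques, N m; "position": TCP position; "tool_rot": TCP orientation; "ft_force": force on the tool from outside, world axes, zero at the start; "moment": the same for the moment, N m; "grip_width": finger opening in m.
Only numpy, scipy, OpenCV 4.12 (cv2) and the standard library are available. Lean on these libraries where they do the work, as an engineer would, in place of code of your own. Each camera call takes 0.05 s, during which the arm holds its last target. There are 200 camera calls.

## Working session

There is one attempt and no reset: what is moved stays moved. The work goes in short steps, Python scripts to look and compute and a tool call to move; the robot and the scene stay as the last step left them, time stands still between calls to the robot, and variables do not carry over. Pictures are saved under pics/ and viewed, about 8 in all and at most 12, crops included, and the job is handed in when it is done.

Besides the shell and the picture viewer there is one more tool, called by a JSON object that holds its "fn" and its "kwargs", one argument or row to a line. apply_moves: Moves the arm, as the interface text tells. Its arguments: {"type":"object","properties":{"series":{"type":"array"},"newtons":{"type":"number"}},"required":["series"]}

```bash
mkdir -p pics; ls; python3 - <<'E'
from rig import robot
import cv2
print(robot.get_obs())
for n in ("scene","side"):
    cv2.imwrite(f"pics/{n}0.png",robot.camera(n)[:,:,::-1]); print(n,robot.camera_params(n))
E
```

```text
pics
{'time': 0.0, 'q': array([-1.46349781e+00,  5.28419096e-01,  1.43391545e+00, -4.52613369e-06,
        1.18139405e+00, -1.78517380e-01]), 'joint_velocities': array([ 0.00021779,  0.0005899 , -0.00072644,  0.00121639, -0.00088854,
        0.00115634]), 'joint_torque': array([-1.45348831e-04, -4.40045142e+01, -1.76594335e+01,  6.33193413e-02,
        5.81333600e-02, -1.59052288e-04]), 'position': array([ 0.17615341, -0.59893463,  0.24059633]), 'tool_rot': array([ 9.89805339e-01,  1.42422790e-01,  3.59303971e-05, -1.06736830e-03]), 'ft_force': array([ 0.07921507, -0.61983194, -0.69178876]), 'moment': array([ 0.05529236, -0.02042161,  0.01413867]), 'grip_width': 0.08693639399878171}
scene {'mtx': array([[534.59782218,   0.        , 323.25096206],
       [  0.        , 534.59782218, 241.06245977],
       [  0.        ,   0.        ,   1.        ]]), 'origin': array([1.35805615, 0.78613123, 1.02529095]), 'rotation': array([ 0.37942386,  0.82426071, -0.38450839, -0.16966175])}
side {'mtx': array([[437.51341588,   0.        , 320.77544557],
       [  0.        , 437.51341588, 240.4953764 ],
       [  0.        ,   0.        ,   1.        ]]), 'origin': array([0.40593249, 0.90005481, 0.91374314]), 'rotation': array([-0.05192586,  0.91915426, -0.39011875,  0.01632524])}
```

View pics/scene0.png

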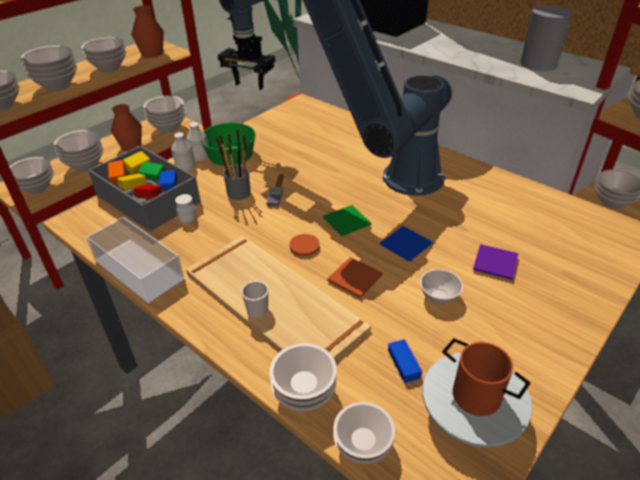

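View pics/side0.png

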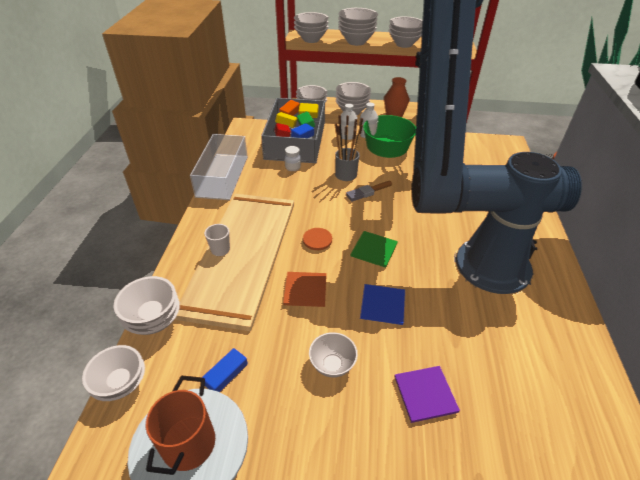

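Scene: terracotta tile at (355,277), coaster at (305,245), and look-alikes in green (347,220), blue (406,243) and purple (496,262). In the side view the tile is at (305,289) and the coaster at (317,239). The square terracotta one in front of the board fits the description. I'll confirm it in an enlarged crop.

```bash
python3 - <<'E'
import cv2, numpy as np
a=cv2.imread("pics/scene0.png")[205:355,180:380]; b=cv2.imread("pics/side0.png")[185:335,160:360]
a=cv2.resize(a,None,fx=4,fy=4,interpolation=cv2.INTER_CUBIC)
b=cv2.resize(b,None,fx=4,fy=4,interpolation=cv2.INTER_CUBIC)
cv2.imwrite("pics/sc_crop.png",a);cv2.imwrite("pics/si_crop.png",b)
E
```

```text
(no output)
```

View pics/sc_crop.png

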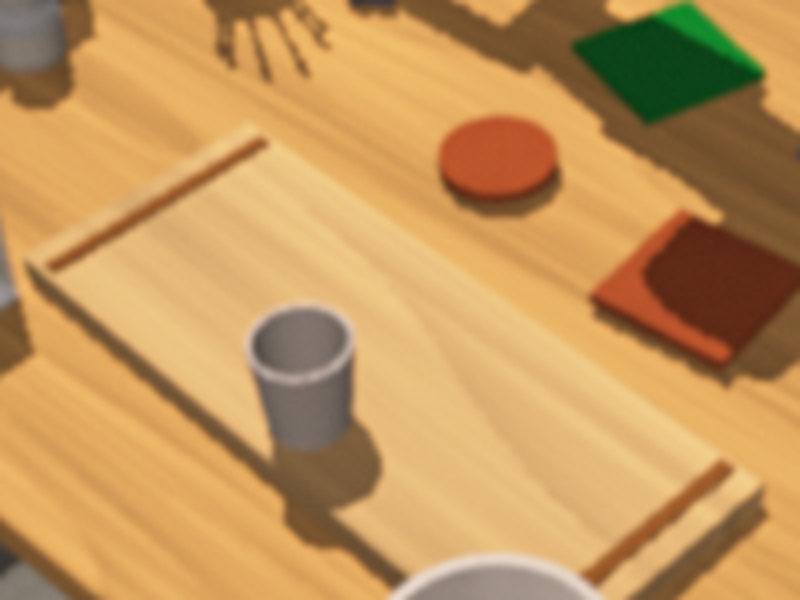

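View pics/si_crop.png

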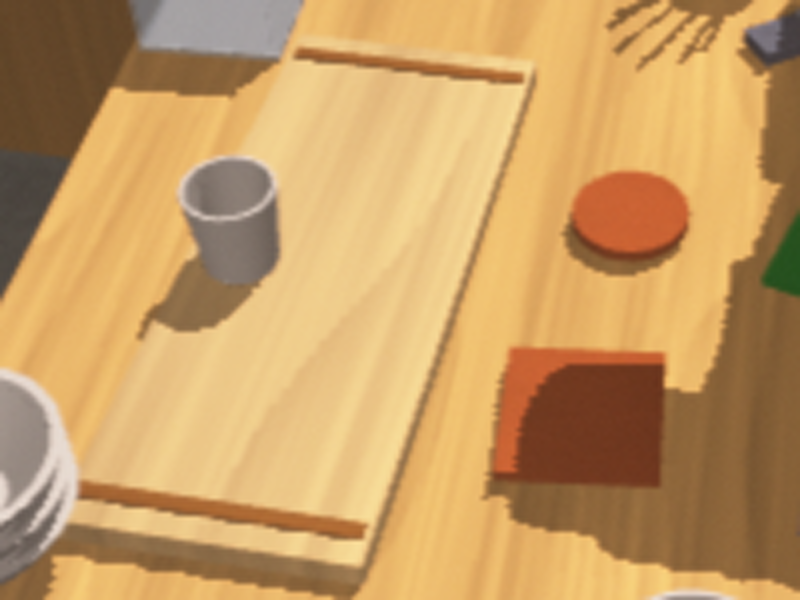

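The crops confirm it: the square terracotta tile, foot down, with the coaster beside it and the cup on the board. Side-crop tile corners are (511,347), (664,352), (660,486) and (493,473).

```bash
cat > h.py <<'E'
import numpy as np
from scipy.spatial.transform import Rotation as R
from rig import robot
def ray(n,uv,z):
    p=robot.camera_params(n); d=R.from_quat(p["rotation"]).apply(np.linalg.inv(p["mtx"])@[uv[0],uv[1],1.])
    o=np.array(p["origin"]); return o+d*(z-o[2])/d[2]
E
python3 - <<'E'
from h import *
np.set_printoptions(precision=4,suppress=True)
f=lambda n,off,l,z:np.array([ray(n,(off[0]+u/4-.375,off[1]+v/4-.375),z)[:2] for u,v in l])
S=(180,205);D=(160,185)
for nm,a in (("scene tile",f("scene",S,[(592,297),(686,212),(802,265),(722,362)],.016)),("side tile",f("side",D,[(493,473),(511,347),(664,352),(660,486)],.016))):
    print(nm,a,a.mean(0),[np.linalg.norm(a[i]-a[(i+1)%4]) for i in range(4)],np.degrees([np.arctan2(*(a[2]-a[1])[::-1]),np.arctan2(*(a[3]-a[0])[::-1]),np.arctan2(*(a[0]-a[1])[::-1])]))
for nm,a in (("scene board",f("scene",S,[(762,487),(258,125),(30,262)],.02)),("side board",f("side",D,[(362,570),(533,65)],.02))):
    d=a[0]-a[1];print(nm,a,np.linalg.norm(d),np.degrees(np.arctan2(d[1],d[0])))
print("coaster",f("scene",S,[(498,157)],.016),f("side",D,[(630,212)],.016))
print("cup",f("scene",S,[(305,435)],.02),f("side",D,[(238,268)],.02), "rim",f("side",D,[(228,188)],.09))
print("bowl",ray("side",(333,375),0))
E
```

```text
scene tile [[0.5777 0.11  ]
 [0.4702 0.105 ]
 [0.4614 0.1993]
 [0.569  0.2139]] [0.5196 0.1571] [np.float64(0.10762205982777752), np.float64(0.09472069472591117), np.float64(0.10859840401485917), np.float64(0.10431185663094679)] [95.3398 94.7879  2.6218]
side tile [[0.5688 0.2168]
 [0.575  0.1083]
 [0.4701 0.1005]
 [0.4611 0.2147]] [0.5187 0.1601] [np.float64(0.10872680816445077), np.float64(0.1051691627398099), np.float64(0.11456651835300538), np.float64(0.10766382344404778)] [-175.7542 -178.8716   93.2581]
scene board [[ 0.6397  0.2996]
 [ 0.6021 -0.1932]
 [ 0.8035 -0.2043]] 0.4942115223567197 85.64002164738197
side board [[ 0.6346  0.3022]
 [ 0.6063 -0.1927]] 0.4956722369764988 86.73307354785248
coaster [[ 0.5115 -0.0364]] [[ 0.5091 -0.0349]]
cup [[0.7911 0.0553]] [[0.7797 0.0601]] rim [[0.7784 0.0514]]
bowl [0.4232 0.3949 0.    ]
```

```bash
cat >> h.py <<'E'
B0=np.array([.6207,.0540]); YAW=-3.8
def b2w(bx,by): 
    c,s=np.cos(np.radians(YAW)),np.sin(np.radians(YAW)); return B0+[c*bx-s*by,s*bx+c*by]
def w2b(p):
    c,s=np.cos(np.radians(YAW)),np.sin(np.radians(YAW)); d=np.array(p)[:2]-B0; return np.array([c*d[0]+s*d[1],-s*d[0]+c*d[1]])
def delta(pos,yaw=YAW,tilt=0):
    "tool shift (cm) and turn (deg) to reach world pos, tool x at yaw"
    o=robot.get_obs(); r=R.from_quat(o["tool_rot"])
    t=R.from_euler("z",yaw,degrees=True)*R.from_euler("x",180,degrees=True)*R.from_euler("y",tilt,degrees=True)
    return r.inv().apply(np.array(pos)-o["position"])*100,(r.inv()*t).as_rotvec(degrees=True)
E
python3 - <<'E'
from h import *
np.set_printoptions(precision=3,suppress=True)
print("tile b",w2b([.519,.159]),"cup b",w2b([.783,.056]))
for n,uv in (("pot",(347,175)),("jar",(292,167)),("bluetile c",(383,304)),("blue far left",(362,319)),("blue far right",(366,286)),("green far-left",(352,258))): print(n,ray("side",uv,.0))
w=b2w(-.195,.098);print(w)
print(delta([.40,-.30,.27])); print(delta([*w,.12]))
E
```

```text
tile b [-0.108  0.098] cup b [0.162 0.013]
pot [ 0.442 -0.385  0.   ]
jar [ 0.644 -0.41   0.   ]
bluetile c [0.311 0.178 0.   ]
blue far left [0.364 0.232 0.   ]
blue far right [0.357 0.122 0.   ]
green far-left [0.401 0.021 0.   ]
[0.433 0.165]
(array([ 29.908, -22.385,  -2.881]), array([-0.11 ,  0.001, 20.174]))
(array([ 46.134, -66.023,  12.206]), array([-0.11 ,  0.001, 20.174]))
```

{"fn": "apply_moves", "kwargs": {
  "series": [
    [4,-4,-2,0,0,5,0.55],
    [8,-8,-4,0,0,10,0.55],
    [12,-13,-6,0,0,15,0.55],
    [15,-17,-7,0,0,20,0.55],
    [18,-21,-8,0,0,20.2,0.55]
  ],
  "newtons": 40
}}

```text
time: 0.52
position: [0.2613, -0.4182, 0.303]
tool_rot: [0.999, -0.035, 0.0, -0.0]
ft_force: [0.7, 0.1, -0.5]
grip_width: 0.0616
```

```bash
python3 - <<'E'
from h import *
np.set_printoptions(precision=3,suppress=True)
o=robot.get_obs();print(o["position"],o["time"]);print(delta([.433,.165,.12])); 
E
```

```text
[ 0.261 -0.418  0.303] 0.5167
(array([ 13.023, -59.373,  18.328]), array([-0.021, -0.008, -0.237]))
```

{"fn": "apply_moves", "kwargs": {
  "series": [
    [1.5,-4,0,0,0,0,0.55],
    [3,-8,0,0,0,0,0.55],
    [4.5,-12,0,0,0,0,0.55],
    [6,-16,0,0,0,0,0.55],
    [7,-20,0,0,0,0,0.55]
  ]
}}

```text
time: 0.93
position: [0.3434, -0.2268, 0.3028]
tool_rot: [0.999, -0.034, 0.0, 0.0]
ft_force: [0.8, 1.6, 0.6]
grip_width: 0.048
```

{"fn": "apply_moves", "kwargs": {
  "series": [
    [1,-4,1,0,0,0,0.55],
    [2,-8,2,0,0,0,0.55],
    [3,-12,3,0,0,0,0.55],
    [4,-16,4,0,0,0,0.55],
    [5,-20,5,0,0,0,0.55]
  ]
}}

```text
time: 1.35
position: [0.4048, -0.0338, 0.2533]
tool_rot: [0.999, -0.034, 0.0, 0.0]
ft_force: [0.2, -0.7, -0.6]
grip_width: 0.0479
```

{"fn": "apply_moves", "kwargs": {
  "series": [
    [0.2,-4,1,0,0,0,0.55],
    [0.4,-8,2,0,0,0,0.55],
    [0.6,-12,4,0,0,0,0.55],
    [0.8,-16,7,0,0,0,0.55],
    [0.8,-16,7,0,0,0,0.55]
  ]
}}

```text
time: 1.77
position: [0.4216, 0.1269, 0.1812]
tool_rot: [1.0, -0.031, -0.002, -0.0]
ft_force: [-1.2, -0.5, 0.3]
grip_width: 0.0479
```

```bash
python3 - <<'E'
from h import *
import cv2
np.set_printoptions(precision=3,suppress=True)
o=robot.get_obs();print(o["position"],o["time"]);print(delta([.433,.165,.029]))
a=robot.camera("wrist")[:,:,::-1];cv2.imwrite("pics/w1.png",a);print(robot.camera_params("wrist"))
E
```

```text
[0.422 0.127 0.181] 1.7667
(array([ 0.968, -3.859, 15.221]), array([-0.039,  0.272,  0.215]))
{'mtx': array([[371.648,   0.   , 318.192],
       [  0.   , 371.648, 243.653],
       [  0.   ,   0.   ,   1.   ]]), 'origin': array([0.5  , 0.121, 0.325]), 'rotation': array([-0.677,  0.721,  0.107, -0.1  ])}
```

View pics/w1.png

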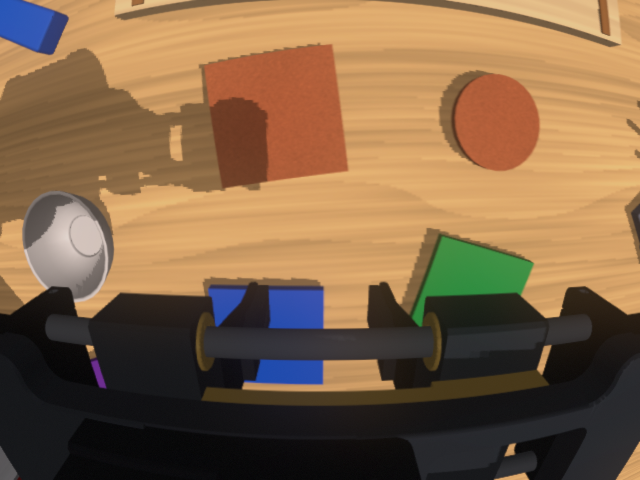

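The wrist view shows tile corners at (204,65), (332,44), (348,171) and (222,187), with the coaster centre at (497,121).

```bash
cat >> h.py <<'E'
def wray(uv,z,p):
    m=p["mtx"];d=(np.array(uv)-m[:2,2])/m[0,0];r=np.linalg.norm(d)
    v=R.from_quat(p["rotation"]).apply([*(np.sin(r)*d/r),np.cos(r)]);o=np.array(p["origin"]);return (o+v*(z-o[2])/v[2])[:2]
E
python3 - <<'E'
from h import *
np.set_printoptions(precision=4,suppress=True)
p=robot.camera_params("wrist")
a=np.array([wray(u,.016,p) for u in [(204,65),(332,44),(348,171),(222,187)]])
print(a,a.mean(0),w2b(a.mean(0)),[np.degrees(np.arctan2(*(a[i]-a[(i+1)%4])[::-1])) for i in range(4)],[np.linalg.norm(a[i]-a[(i+1)%4]) for i in range(4)])
for u in [(118,13),(330,0),(618,42)]: w=wray(u,.02,p);print("board",w,w2b(w))
b=[wray(u,.016,p) for u in [(209,287),(323,287),(442,236),(532,264)]];print(b)
c=wray((497,121),.016,p);print("coaster",c,w2b(c))
E
```

```text
[[0.5689 0.2126]
 [0.5758 0.1049]
 [0.4681 0.0981]
 [0.4623 0.2056]] [0.5188 0.1553] [-0.1084  0.0943] [np.float64(93.64635235789909), np.float64(3.622894725141727), np.float64(-86.89206706868455), np.float64(-176.25388051738847)] [np.float64(0.10789911033972258), np.float64(0.10788768908176581), np.float64(0.10767359449707181), np.float64(0.10687602754188362)]
board [0.6356 0.293 ] [-0.001   0.2394]
board [0.6145 0.1042] [-0.0095  0.0496]
board [ 0.6063 -0.1966] [ 0.0022 -0.251 ]
[array([0.3709, 0.231 ]), array([0.3656, 0.125 ]), array([0.407 , 0.0156]), array([ 0.3723, -0.0848])]
coaster [ 0.5097 -0.0377] [-0.1047 -0.0988]
```

{"fn": "apply_moves", "kwargs": {
  "series": [
    [0.5,-2,3,0,0,0,0.55],
    [0.9,-3.7,6.5,0,0,0,0.55],
    [0.9,-3.7,10.5,0,0,0,0.55],
    [0.9,-3.7,14,0,0,0,0.55],
    [0.9,-3.7,15.4,0,0,0,0.55]
  ]
}}

```text
time: 2.23
position: [0.4338, 0.1584, 0.0267]
tool_rot: [0.999, -0.034, -0.003, 0.001]
ft_force: [0.5, -1.8, -0.8]
grip_width: 0.0478
```

```bash
cat > s.py <<'E'
from h import *
np.set_printoptions(precision=4,suppress=True)
o=robot.get_obs();print(o["time"],o["position"],"b",w2b(o["position"]),o["ft_force"],R.from_quat(o["tool_rot"]).as_matrix()[:,0],delta([*b2w(-.195,.096),.026]))
E
python3 s.py
```

```text
2.2333 [0.4338 0.1584 0.0267] b [-0.1934  0.0918] [ 0.489  -1.8482 -0.7654] [ 0.9977 -0.067  -0.005 ] (array([-0.1551, -0.4214,  0.0691]), array([ 0.0692,  0.2887, -0.0407]))
```

{"fn": "apply_moves", "kwargs": {
  "series": [
    [1,-0.3,0,0,0,0,0.55],
    [2,-0.3,0,0,0,0,0.55],
    [3,-0.3,0,0,0,0,0.55],
    [4,-0.3,0,0,0,0,0.55],
    [5,-0.3,0,0,0,0,0.55]
  ]
}}

```text
time: 2.65
position: [0.4866, 0.1586, 0.0306]
tool_rot: [0.999, -0.034, 0.001, -0.0]
ft_force: [-1.2, 0.6, -1.2]
grip_width: 0.0478
```

{"fn": "apply_moves", "kwargs": {
  "series": [
    [0.6,0,0,0,0,0,0.55],
    [1.1,0,0,0,0,0,0.55],
    [1.6,0,0,0,0,0,0.55],
    [2,0,0,0,0,0,0.55],
    [2,0,0,0,0,0,0.55]
  ]
}}

```text
time: 3.07
position: [0.5061, 0.1579, 0.03]
tool_rot: [0.999, -0.033, 0.001, -0.0]
ft_force: [-0.7, 0.3, 0.6]
grip_width: 0.0478
```

```bash
python3 s.py
```

```text
3.0667 [0.5061 0.1579 0.03  ] b [-0.1212  0.0961] [-0.6923  0.2766  0.6476] [ 0.9978 -0.0666  0.0017] (array([-7.3761,  0.0119,  0.3847]), array([-0.0104, -0.0987, -0.0203]))
```

{"fn": "apply_moves", "kwargs": {
  "series": [
    [0.1,0,0.2,0,0,0,0.55],
    [0.2,0,0.35,0,0,0,0.55],
    [0.4,0,0.35,0,0,0,0.55],
    [0.4,0,0.35,0,0,0,0.55]
  ]
}}

```text
time: 3.4
position: [0.5079, 0.1576, 0.0258]
tool_rot: [0.999, -0.033, -0.001, 0.0]
ft_force: [-4.1, -0.5, -0.1]
grip_width: 0.0482
```

{"fn": "apply_moves", "kwargs": {
  "series": [
    [0.2,0,0,0,0,0,0.55],
    [0.2,0,0,0,0,0,0.55]
  ]
}}

```text
time: 3.57
position: [0.508, 0.1576, 0.0258]
tool_rot: [0.999, -0.033, -0.003, 0.0]
ft_force: [-7.2, 1.0, 1.9]
grip_width: 0.048
```

{"fn": "apply_moves", "kwargs": {
  "series": [
    [0.2,0,0,0,0,0,0.55],
    [0.2,0,0,0,0,0,0.55]
  ]
}}

```text
time: 3.73
position: [0.5081, 0.1575, 0.0258]
tool_rot: [0.999, -0.033, -0.005, 0.0]
ft_force: [-9.7, 1.7, 5.5]
grip_width: 0.0481
```

{"fn": "apply_moves", "kwargs": {
  "series": [
    [-0.7,0,0,0,0,0,0.55],
    [-0.7,0,-0.4,0,0,0,0.55],
    [-0.4,0,-0.4,0,0,0,0.55],
    [0.2,0,-0.4,0,0,0,0.55],
    [0.2,0,-0.4,0,0,0,0.55]
  ]
}}

```text
time: 4.15
position: [0.5085, 0.1575, 0.0301]
tool_rot: [0.999, -0.033, -0.008, 0.0]
ft_force: [-12.6, 2.0, 9.5]
grip_width: 0.0475
```

{"fn": "apply_moves", "kwargs": {
  "series": [
    [0,0,-0.5,0,0,0,0.55],
    [0,0,-1,0,0,0,0.55]
  ]
}}

```text
time: 4.32
position: [0.5087, 0.1573, 0.039]
tool_rot: [0.999, -0.033, -0.007, 0.001]
ft_force: [-9.4, 1.9, -1.2]
grip_width: 0.0478
```

```bash
python3 s.py
```

```text
4.3167 [0.5087 0.1573 0.039 ] b [-0.1186  0.0957] [-9.4218  1.9405 -1.235 ] [ 0.9977 -0.0662 -0.0145] (array([-7.6169, -0.0341,  1.4085]), array([0.0916, 0.8314, 0.0035]))
```

{"fn": "apply_moves", "kwargs": {
  "series": [
    [0.05,0,-0.7,0,0,0,0.55],
    [0.18,0,-1.3,0,0,0,0.55]
  ]
}}

```text
time: 4.48
position: [0.5103, 0.1572, 0.0521]
tool_rot: [0.999, -0.033, -0.008, 0.001]
ft_force: [-10.6, 1.7, 0.2]
grip_width: 0.0479
```

{"fn": "apply_moves", "kwargs": {
  "series": [
    [0.2,0,-0.8,0,0,0,0.55]
  ]
}}

```text
time: 4.57
position: [0.512, 0.1571, 0.0599]
tool_rot: [0.999, -0.033, -0.008, 0.001]
ft_force: [-10.6, 1.7, 0.6]
grip_width: 0.0479
```

```bash
python3 s.py; python3 - <<'E'
from rig import robot
import cv2
cv2.imwrite("pics/s2.png",cv2.resize(robot.camera("side")[185:335,160:360,::-1],None,fx=3,fy=3,interpolation=cv2.INTER_CUBIC))
E
```

```text
4.5667 [0.512  0.1571 0.0599] b [-0.1153  0.0957] [-10.6166   1.7005   0.6319] [ 0.9977 -0.0664 -0.0158] (array([-7.9133, -0.0384,  3.5136]), array([ 0.0947,  0.9065, -0.0071]))
```

View pics/s2.png

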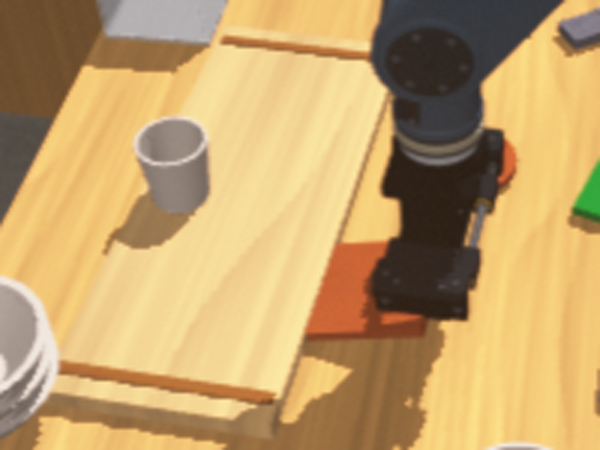

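The tile is following the fingers up (tilted about 20°), with its front edge against the step. Continuing the arc.

{"fn": "apply_moves", "kwargs": {
  "series": [
    [0.34,0,-0.93,0,0,0,0.55],
    [0.68,0,-1.65,0,0,0,0.55]
  ]
}}

```text
time: 4.78
position: [0.5215, 0.1565, 0.0773]
tool_rot: [0.999, -0.033, -0.005, 0.0]
ft_force: [-7.4, 0.4, 1.5]
grip_width: 0.0478
```

```bash
python3 s.py
```

```text
4.7833 [0.5215 0.1565 0.0773] b [-0.1058  0.0957] [-7.4073  0.4298  1.5414] [ 0.9977 -0.0665 -0.0098] (array([-8.874 , -0.0299,  5.2153]), array([ 0.0665,  0.5614, -0.0133]))
```

{"fn": "apply_moves", "kwargs": {
  "series": [
    [0.55,0,-0.5,0,0,0,0.55],
    [1.0,0,-0.95,0,0,0,0.55]
  ]
}}

```text
time: 4.95
position: [0.5359, 0.1559, 0.0877]
tool_rot: [0.999, -0.033, 0.0, -0.0]
ft_force: [0.7, 0.3, 0.6]
grip_width: 0.0478
```

```bash
python3 s.py
```

```text
4.95 [0.5359 0.1559 0.0877] b [-0.0914  0.0961] [0.6762 0.2654 0.6289] [ 0.9978 -0.0665  0.0006] (array([-10.3682,   0.0103,   6.1627]), array([-0.0048, -0.0328, -0.0136]))
```

```bash
python3 - <<'E'
from rig import robot
import cv2, numpy as np
a=robot.camera("side")[205:335,200:360,::-1];b=robot.camera("scene")[190:320,280:440,::-1]
cv2.imwrite("pics/s3.png",cv2.resize(np.hstack([a,b]),None,fx=2.5,fy=2.5,interpolation=cv2.INTER_CUBIC))
E
```

```text
(no output)
```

View pics/s3.png

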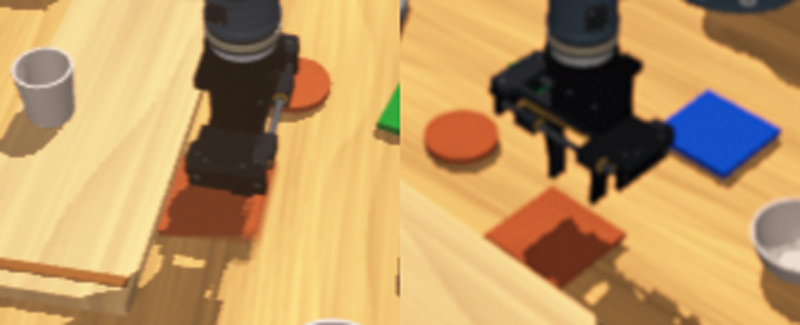

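The tile slipped off at about 32° and fell back foot down, lying flat in front of the board. The axial push had dropped to 7 N while about 2.7 N of lift was needed. I'll back off and retry with about 13 N kept along the tile.

{"fn": "apply_moves", "kwargs": {
  "series": [
    [-2,0,-0.5,0,0,0,0.55],
    [-4,0,-0.5,0,0,0,0.55],
    [-6.2,0,0,0,0,0,0.55],
    [-6.2,0,3,0,0,0,0.55],
    [-6.2,0,5.9,0,0,0,0.55]
  ]
}}

```text
time: 5.47
position: [0.4753, 0.1603, 0.029]
tool_rot: [0.999, -0.033, 0.003, -0.0]
ft_force: [-0.5, -0.6, -0.7]
grip_width: 0.0479
```

{"fn": "apply_moves", "kwargs": {
  "series": [
    [0.6,0,0,0,0,0,0.55],
    [1.2,0,0,0,0,0,0.55],
    [1.8,0,0,0,0,0,0.55],
    [2.4,0,0,0,0,0,0.55]
  ]
}}

```text
time: 5.8
position: [0.5006, 0.1584, 0.0297]
tool_rot: [0.999, -0.034, 0.002, -0.0]
ft_force: [-0.1, -0.2, -0.8]
grip_width: 0.0478
```

```bash
cat >> s.py <<'E'
b=w2b(o["position"])*1000;x=R.from_quat(o["tool_rot"]).as_matrix()
T=np.array([b[0]+9.5,o["position"][2]*1000-19]); th=np.degrees(np.arctan2(T[1]-9.5,-T[0]))+3.5
t=np.radians(th);F=-np.array([o["ft_force"][0],o["ft_force"][2]])
print("tip",T,"theta",th,"rad",np.hypot(T[0],T[1]-9.5),"axial",F@[np.cos(t),-np.sin(t)],"tang",F@[np.sin(t),np.cos(t)])
E
python3 s.py
```

```text
5.8 [0.5006 0.1584 0.0297] b [-0.1268  0.0962] [-0.0501 -0.171  -0.8382] [ 0.9977 -0.067   0.0045] (array([-6.8251,  0.0281,  0.3369]), array([-0.0404, -0.2606, -0.0399]))
tip [-117.2646   10.6796] theta 4.076355595811737 rad 117.27055807073809 axial -0.009561911265504352 tang 0.8396368821673292
```

{"fn": "apply_moves", "kwargs": {
  "series": [
    [0.4,0,0.15,0,0,0,0.55],
    [0.8,0,0.15,0,0,0,0.55],
    [1.2,0,0.15,0,0,0,0.55],
    [1.6,0,0.15,0,0,0,0.55],
    [1.7,0,0.15,0,0,0,0.55]
  ]
}}

```text
time: 6.22
position: [0.5081, 0.1574, 0.0267]
tool_rot: [0.999, -0.033, -0.007, 0.001]
ft_force: [-11.1, 1.6, 8.9]
grip_width: 0.0476
```

```bash
python3 s.py
```

```text
6.2167 [0.5081 0.1574 0.0267] b [-0.1192  0.0957] [-11.0575   1.6138   8.9172] [ 0.9977 -0.0667 -0.0144] (array([-7.5827, -0.0296,  0.1841]), array([ 0.0854,  0.826 , -0.0258]))
tip [-109.6543    7.7486] theta 2.5849455459511828 rad 109.66825301217722 axial 11.448446821874521 tang -8.409397607120958
```

{"fn": "apply_moves", "kwargs": {
  "series": [
    [0.1,0,-0.6,0,0,0,0.55],
    [0.2,0,-1.2,0,0,0,0.55]
  ]
}}

```text
time: 6.38
position: [0.5085, 0.157, 0.0374]
tool_rot: [0.999, -0.033, -0.009, 0.001]
ft_force: [-10.4, 0.4, -0.3]
grip_width: 0.0477
```

```bash
python3 s.py
```

```text
6.3833 [0.5085 0.157  0.0374] b [-0.1188  0.0953] [-10.4328   0.4007  -0.3427] [ 0.9977 -0.0657 -0.0178] (array([-7.6014, -0.0761,  1.2738]), array([0.1413, 1.0218, 0.0315]))
tip [-109.2706   18.3821] theta 8.14709160969845 rad 109.63099229026159 axial 10.278913643663424 tang 1.8177307621916203
```

{"fn": "apply_moves", "kwargs": {
  "series": [
    [0.25,0,-0.5,0,0,0,0.55],
    [0.4,0,-1.0,0,0,0,0.55]
  ]
}}

```text
time: 6.55
position: [0.5096, 0.1568, 0.047]
tool_rot: [0.999, -0.033, -0.012, 0.001]
ft_force: [-14.0, 2.1, 0.3]
grip_width: 0.0478
```

```bash
python3 s.py
```

```text
6.55 [0.5096 0.1568 0.047 ] b [-0.1176  0.0953] [-14.0428   2.1155   0.2746] [ 0.9975 -0.0659 -0.0241] (array([-7.6833, -0.0834,  2.2856]), array([0.1672, 1.3813, 0.021 ]))
tip [-108.1376   27.9992] theta 13.207663173899007 rad 109.7084751245006 axial 13.734134830708118 tang 2.941154005820032
```

{"fn": "apply_moves", "kwargs": {
  "series": [
    [0.2,0,-0.9,0,0,0,0.55],
    [0.48,0,-1.7,0,0,0,0.55]
  ]
}}

```text
time: 6.72
position: [0.5133, 0.1566, 0.0638]
tool_rot: [0.999, -0.033, -0.013, 0.001]
ft_force: [-15.0, 2.3, 2.7]
grip_width: 0.0476
```

```bash
python3 s.py
```

```text
6.7167 [0.5133 0.1566 0.0638] b [-0.1139  0.0953] [-15.017    2.3445   2.6589] [ 0.9975 -0.0659 -0.0265] (array([-8.004 , -0.0854,  3.9979]), array([0.1751, 1.5171, 0.022 ]))
tip [-104.4291   44.8487] theta 22.20069971642678 rad 110.24954440715433 axial 14.908430947868286 tang 3.212436222529771
```

{"fn": "apply_moves", "kwargs": {
  "series": [
    [0.3,0,-0.75,0,0,0,0.55],
    [0.63,0,-1.45,0,0,0,0.55]
  ]
}}

```text
time: 6.88
position: [0.519, 0.1563, 0.0786]
tool_rot: [0.999, -0.033, -0.014, 0.001]
ft_force: [-17.0, 1.6, 6.0]
grip_width: 0.0474
```

```bash
python3 s.py
```

```text
6.8833 [0.519  0.1563 0.0786] b [-0.1082  0.0953] [-17.0005   1.6055   6.0088] [ 0.9974 -0.0659 -0.0278] (array([-8.526 , -0.0862,  5.4993]), array([0.1746, 1.593 , 0.0236]))
tip [-98.7437  59.6042] theta 30.404011751388495 rad 110.72830145370864 axial 17.703542330940735 tang 3.421377812039575
```

{"fn": "apply_moves", "kwargs": {
  "series": [
    [0.3,0,-0.72,0,0,0,0.55],
    [0.65,0,-1.4,0,0,0,0.55]
  ]
}}

```text
time: 7.05
position: [0.5362, 0.1559, 0.0943]
tool_rot: [0.999, -0.033, -0.001, 0.0]
ft_force: [0.7, -1.3, 1.4]
grip_width: 0.0481
```

```bash
python3 s.py
```

```text
7.05 [0.5362 0.1559 0.0943] b [-0.091   0.0961] [ 0.652  -1.2534  1.4239] [ 0.9978 -0.0659 -0.0028] (array([-10.3781,   0.0025,   6.858 ]), array([0.0247, 0.1589, 0.0237]))
tip [-81.5295  75.2922] theta 42.402633425644375 rad 104.76482293346444 axial 0.4786797486930062 tang -1.4911010238745288
```

It slipped again near 30°. Both times the downward/forward force ratio at the step was about 0.5, so the front edge is probably sticking on the step and then dropping suddenly. The finger friction is high, about 0.8. On the next try I'll ease the push to about 3 N every few degrees, so the front edge settles gently onto the table.

{"fn": "apply_moves", "kwargs": {
  "series": [
    [-2,0,-0.5,0,0,0,0.55],
    [-4,0,-0.5,0,0,0,0.55],
    [-6.2,0,0,0,0,0,0.55],
    [-6.2,0,3,0,0,0,0.55],
    [-6.2,0,6.5,0,0,0,0.55]
  ]
}}

```text
time: 7.47
position: [0.4793, 0.1603, 0.0313]
tool_rot: [0.999, -0.033, 0.005, -0.001]
ft_force: [1.5, -0.2, 0.8]
grip_width: 0.0479
```

{"fn": "apply_moves", "kwargs": {
  "series": [
    [0.7,0,0,0,0,0,0.55],
    [1.4,0,0,0,0,0,0.55],
    [2.1,0,0,0,0,0,0.55],
    [2.7,0,0,0,0,0,0.55],
    [2.7,0,0,0,0,0,0.55]
  ]
}}

```text
time: 7.88
position: [0.5071, 0.158, 0.0314]
tool_rot: [0.999, -0.034, 0.003, -0.0]
ft_force: [0.0, 0.1, 0.2]
grip_width: 0.0478
```

```bash
python3 s.py
```

```text
7.8833 [0.5071 0.158  0.0314] b [-0.1202  0.0962] [0.0176 0.0673 0.2189] [ 0.9977 -0.0672  0.0069] (array([-7.4793,  0.0313,  0.4889]), array([-0.0594, -0.3939, -0.0553]))
tip [-110.7425   12.4035] theta 5.001844650388788 rad 110.78059393709208 axial 0.0015596796380462417 tang -0.2195809321859478
```

{"fn": "apply_moves", "kwargs": {
  "series": [
    [-0.1,0,0.3,0,0,0,0.55],
    [0.1,0,0.3,0,0,0,0.55],
    [0.4,0,0.3,0,0,0,0.55],
    [0.8,0,0.3,0,0,0,0.55],
    [0.9,0,0.3,0,0,0,0.55]
  ]
}}

```text
time: 8.3
position: [0.508, 0.1575, 0.0262]
tool_rot: [0.999, -0.033, -0.005, 0.0]
ft_force: [-7.2, 0.8, 4.4]
grip_width: 0.0478
```

{"fn": "apply_moves", "kwargs": {
  "series": [
    [0.1,0,-0.5,0,0,0,0.55],
    [0.1,0,-1.0,0,0,0,0.55],
    [0.1,0,-1.0,0,0,0,0.55]
  ]
}}

```text
time: 8.55
position: [0.5082, 0.1572, 0.0358]
tool_rot: [0.999, -0.033, -0.005, 0.001]
ft_force: [-6.1, 0.4, -2.3]
grip_width: 0.048
```

```bash
python3 s.py
```

```text
8.55 [0.5082 0.1572 0.0358] b [-0.1191  0.0955] [-6.0773  0.4018 -2.3103] [ 0.9978 -0.0658 -0.0109] (array([-7.5808, -0.0515,  1.0617]), array([0.097 , 0.6222, 0.0283]))
tip [-109.5814   16.7938] theta 7.308007557103876 rad 109.82384479267286 axial 5.734008135818016 tang 3.0645741729091656
```

{"fn": "apply_moves", "kwargs": {
  "series": [
    [-0.1,0,-0.1,0,0,0,0.55],
    [-0.2,0,-0.2,0,0,0,0.55]
  ]
}}

```text
time: 8.72
position: [0.5081, 0.1573, 0.0376]
tool_rot: [0.999, -0.033, -0.003, 0.0]
ft_force: [-4.7, -1.7, -1.4]
grip_width: 0.0478
```

```bash
python3 s.py|tail -1
```

```text
tip [-109.6949   18.5527] theta 8.217689348055798 rad 110.06782951573588 axial 4.419379497887851 tang 2.0260745253877994
```

{"fn": "apply_moves", "kwargs": {
  "series": [
    [-0.08,0,-0.2,0,0,0,0.55],
    [-0.05,0,-0.5,0,0,0,0.55],
    [-0.02,0,-0.8,0,0,0,0.55]
  ]
}}

```text
time: 8.97
position: [0.5089, 0.1574, 0.046]
tool_rot: [0.999, -0.033, -0.002, 0.0]
ft_force: [-5.5, -0.7, -0.8]
grip_width: 0.0479
```

```bash
python3 s.py|tail -1
```

```text
tip [-108.872    27.0058] theta 12.634526891344679 rad 110.27042306318967 axial 5.189433156695469 tang 1.995930039481789
```

{"fn": "apply_moves", "kwargs": {
  "series": [
    [-0.1,0,0,0,0,0,0.55],
    [-0.15,0,-0.05,0,0,0,0.55],
    [-0.15,0,-0.05,0,0,0,0.55]
  ]
}}

```text
time: 9.22
position: [0.5089, 0.1575, 0.0469]
tool_rot: [0.999, -0.033, -0.001, 0.0]
ft_force: [-5.6, -1.2, -0.8]
grip_width: 0.048
```

```bash
python3 s.py|tail -1
```

```text
tip [-108.9039   27.873 ] theta 13.076095357821346 rad 110.4428611796012 axial 5.272931275380535 tang 2.0479606286823486
```

{"fn": "apply_moves", "kwargs": {
  "series": [
    [-0.1,0,0,0,0,0,0.55],
    [-0.2,0,-0.03,0,0,0,0.55]
  ]
}}

```text
time: 9.38
position: [0.5087, 0.1579, 0.0472]
tool_rot: [0.999, -0.034, 0.001, -0.0]
ft_force: [-1.2, 1.1, -0.7]
grip_width: 0.0476
```

```bash
python3 s.py|tail -1
```

```text
tip [-109.1204   28.2126] theta 13.230758012562774 rad 110.71323303115975 axial 1.0383303170803873 tang 0.9599243078690616
```

{"fn": "apply_moves", "kwargs": {
  "series": [
    [0.2,0,0,0,0,0,0.55],
    [0.4,0,-0.2,0,0,0,0.55]
  ]
}}

```text
time: 9.55
position: [0.5143, 0.1577, 0.0495]
tool_rot: [0.999, -0.034, 0.003, -0.0]
ft_force: [0.4, -0.1, 0.3]
grip_width: 0.0478
```

```bash
python3 s.py|tail -1
```

```text
tip [-103.5487   30.5198] theta 14.974806661584502 rad 105.66060023885255 axial -0.3373891497038356 tang -0.39916609579928264
```

Eased too far this time, and it dropped from about 13°. I'll re-seat the fingers and do one smooth, faster sweep with a larger preload, so the edge keeps moving up through the 30° transition.

{"fn": "apply_moves", "kwargs": {
  "series": [
    [-2,0,-0.5,0,0,0,0.55],
    [-4,0,0,0,0,0,0.55],
    [-4,0,2.2,0,0,0,0.55],
    [-3,0,2.2,0,0,0,0.55],
    [-2,0,2.2,0,0,0,0.55]
  ]
}}

```text
time: 9.97
position: [0.4939, 0.1589, 0.0271]
tool_rot: [0.999, -0.033, 0.001, -0.0]
ft_force: [0.4, -0.3, 0.4]
grip_width: 0.0478
```

{"fn": "apply_moves", "kwargs": {
  "series": [
    [0.6,0,0,0,0,0,0.55],
    [1.2,0,0,0,0,0,0.55],
    [1.2,0,0,0,0,0,0.55]
  ]
}}

```text
time: 10.22
position: [0.5068, 0.1579, 0.0279]
tool_rot: [0.999, -0.034, 0.002, -0.0]
ft_force: [0.1, 0.6, -0.0]
grip_width: 0.0478
```

```bash
python3 s.py
```

```text
10.2167 [0.5068 0.1579 0.0279] b [-0.1206  0.0961] [ 0.0707  0.5842 -0.0145] [ 0.9977 -0.0675  0.0043] (array([-7.4451,  0.02  ,  0.1587]), array([-0.0406, -0.244 , -0.0686]))
tip [-111.056     8.9043] theta 3.192671729538841 rad 111.05760986753444 axial -0.07135612352519795 tang 0.010533313503683698
```

{"fn": "apply_moves", "kwargs": {
  "series": [
    [0.5,0,-0.05,0,0,0,0.55],
    [1.0,0,-0.1,0,0,0,0.55],
    [1.35,0,-0.1,0,0,0,0.55],
    [1.35,0,-0.1,0,0,0,0.55]
  ]
}}

```text
time: 10.55
position: [0.5084, 0.1573, 0.0277]
tool_rot: [0.999, -0.033, -0.01, 0.001]
ft_force: [-10.7, 0.9, 8.2]
grip_width: 0.0477
```

```bash
python3 s.py|tail -1
```

```text
tip [-109.3992    8.6953] theta 3.0785577283200616 rad 109.40216999965199 axial 11.152017901161104 tang -7.571601651815499
```

{"fn": "apply_moves", "kwargs": {
  "series": [
    [0.25,0,-2.1,0,0,0,0.55],
    [1.05,0,-4.35,0,0,0,0.55],
    [2.2,0,-5.7,0,0,0,0.55],
    [3.6,0,-7.2,0,0,0,0.55],
    [5.5,0,-8.3,0,0,0,0.55]
  ]
}}

```text
time: 10.97
position: [0.5695, 0.1539, 0.112]
tool_rot: [0.999, -0.033, -0.002, 0.0]
ft_force: [1.3, -0.3, 0.2]
grip_width: 0.0478
```

```bash
python3 s.py|tail -1
```

```text
tip [-48.2223  92.9502] theta 63.478192323305834 rad 96.38112673416168 axial -0.42355933125093187 tang -1.227065275975273
```

{"fn": "apply_moves", "kwargs": {
  "series": [
    [-3,0,0,0,0,0,0.75],
    [-6,0,0,0,0,0,0.75],
    [-9,0,0,0,0,0,0.75],
    [-9,0,0,0,0,0,0.75]
  ]
}}

```text
time: 11.3
position: [0.4737, 0.1595, 0.1106]
tool_rot: [0.999, -0.033, -0.006, 0.001]
ft_force: [-1.5, 0.0, -0.4]
grip_width: 0.0627
```

```bash
python3 s.py; python3 - <<'E'
from h import *
import cv2
p=robot.camera_params("wrist");import pickle;pickle.dump(p,open("wp.pkl","wb"))
cv2.imwrite("pics/w2.png",robot.camera("wrist")[:,:,::-1])
E
```

```text
11.3 [0.4737 0.1595 0.1106] b [-0.1537  0.0956] [-1.4591  0.0303 -0.3841] [ 0.9978 -0.0654 -0.0114] (array([-4.0319, -0.0619,  8.5113]), array([0.0957, 0.6536, 0.0483]))
tip [-144.2125   91.6485] theta 33.167349180153906 rad 165.96870294320433 axial 1.0112766138783431 tang 1.1197882784618012
```

View pics/w2.png

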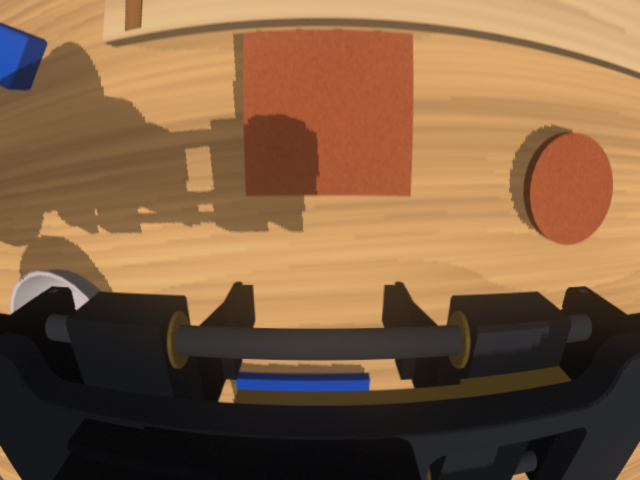

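The tile lies flat and square against the step. The new idea is to drag it slightly sideways (+y, away from the cup) while lifting. That uses up the step friction sideways and lets the front edge settle down smoothly.

{"fn": "apply_moves", "kwargs": {
  "series": [
    [0,0,3,0,0,0,0.75],
    [0.5,0,6,0,0,0,0.75],
    [1,0,8.3,0,0,0,0.75],
    [2,0,8.3,0,0,0,0.75],
    [3,0,8.3,0,0,0,0.75]
  ]
}}

```text
time: 11.77
position: [0.5084, 0.157, 0.0267]
tool_rot: [0.999, -0.033, -0.006, 0.001]
ft_force: [-18.0, 1.9, -1.9]
grip_width: 0.0654
```

```bash
python3 s.py
```

```text
11.7667 [0.5084 0.157  0.0267] b [-0.1189  0.0953] [-17.9814   1.9009  -1.9214] [ 0.9977 -0.0662 -0.0127] (array([-7.6079, -0.0722,  0.1656]), array([0.1195, 0.729 , 0.0065]))
tip [-109.4056    7.6894] theta 2.5518679851696264 rad 109.42053899953403 axial 17.878032594539526 tang 2.720062872918675
```

{"fn": "apply_moves", "kwargs": {
  "series": [
    [0,0,-0.5,0,0,0,0.75],
    [0,-0.25,-1.0,0,0,0,0.75]
  ]
}}

```text
time: 11.93
position: [0.5083, 0.1591, 0.0379]
tool_rot: [0.999, -0.033, -0.006, 0.001]
ft_force: [-7.5, -2.5, -0.8]
grip_width: 0.0653
```

```bash
python3 s.py
```

```text
11.9333 [0.5083 0.1591 0.0379] b [-0.1192  0.0974] [-7.4688 -2.4512 -0.8302] [ 0.9977 -0.0669 -0.0113] (array([-7.5708,  0.1409,  1.2752]), array([ 0.131 ,  0.6499, -0.0358]))
tip [-109.6518   18.8892] theta 8.394166671477677 rad 110.0530905415317 axial 7.26761849178855 tang 1.9116351255330348
```

{"fn": "apply_moves", "kwargs": {
  "series": [
    [0.15,-0.3,-0.4,0,0,0,0.75],
    [0.25,-0.6,-0.8,0,0,0,0.75]
  ]
}}

```text
time: 12.1
position: [0.5097, 0.1645, 0.0465]
tool_rot: [0.999, -0.034, -0.007, 0.001]
ft_force: [-9.0, -4.7, -1.1]
grip_width: 0.0655
```

```bash
python3 s.py
```

```text
12.1 [0.5097 0.1645 0.0465] b [-0.1181  0.1029] [-8.9773 -4.6895 -1.1324] [ 0.9976 -0.0673 -0.0136] (array([-7.664 ,  0.6909,  2.1562]), array([ 0.1931,  0.7776, -0.0557]))
tip [-108.5675   27.497 ] theta 12.912217903990994 rad 110.04904163367917 axial 8.497294848115073 tang 3.109821826739111
```

{"fn": "apply_moves", "kwargs": {
  "series": [
    [0.2,-0.25,-0.4,0,0,0,0.75],
    [0.35,-0.5,-0.8,0,0,0,0.75]
  ]
}}

```text
time: 12.27
position: [0.5118, 0.1688, 0.0544]
tool_rot: [0.999, -0.034, -0.009, 0.002]
ft_force: [-11.0, -6.5, 1.4]
grip_width: 0.0655
```

```bash
python3 s.py
```

```text
12.2667 [0.5118 0.1688 0.0544] b [-0.1162  0.1073] [-10.9936  -6.5342   1.4379] [ 0.9976 -0.0674 -0.0172] (array([-7.8258,  1.1276,  2.9777]), array([ 0.2605,  0.987 , -0.0652]))
tip [-106.7283   35.373 ] theta 17.12672377509581 rad 109.81956063314448 axial 10.929519097863656 tang 1.8632690725525873
```

{"fn": "apply_moves", "kwargs": {
  "series": [
    [0.15,-0.25,-0.45,0,0,0,0.75],
    [0.3,-0.5,-0.9,0,0,0,0.75]
  ]
}}

```text
time: 12.43
position: [0.5152, 0.1734, 0.0635]
tool_rot: [0.999, -0.034, -0.009, 0.002]
ft_force: [-11.5, -5.8, 2.9]
grip_width: 0.0653
```

```bash
python3 s.py
```

```text
12.4333 [0.5152 0.1734 0.0635] b [-0.1132  0.1121] [-11.4911  -5.7823   2.8567] [ 0.9976 -0.0675 -0.0169] (array([-8.1147,  1.6013,  3.8944]), array([ 0.2788,  0.9713, -0.069 ]))
tip [-103.6856   44.4848] theta 22.14504203544572 rad 109.42870678225096 axial 11.720262461074118 tang 1.6856293093157955
```

{"fn": "apply_moves", "kwargs": {
  "series": [
    [0.2,-0.25,-0.45,0,0,0,0.75],
    [0.4,-0.5,-0.92,0,0,0,0.75]
  ]
}}

```text
time: 12.6
position: [0.5199, 0.178, 0.0729]
tool_rot: [0.999, -0.034, -0.008, 0.002]
ft_force: [-12.2, -7.4, 4.2]
grip_width: 0.0654
```

```bash
python3 s.py
```

```text
12.6 [0.5199 0.178  0.0729] b [-0.1088  0.1171] [-12.2308  -7.4289   4.211 ] [ 0.9976 -0.0675 -0.0161] (array([-8.5432,  2.0955,  4.8412]), array([ 0.28  ,  0.9204, -0.0712]))
tip [-99.2756  53.9309] theta 27.610964603630492 rad 108.76469033727085 axial 12.789485104632506 tang 1.9371486824349957
```

{"fn": "apply_moves", "kwargs": {
  "series": [
    [0.22,-0.2,-0.45,0,0,0,0.75],
    [0.48,-0.4,-0.88,0,0,0,0.75]
  ]
}}

```text
time: 12.77
position: [0.5251, 0.1816, 0.082]
tool_rot: [0.999, -0.034, -0.008, 0.002]
ft_force: [-11.5, -7.9, 5.4]
grip_width: 0.0654
```

```bash
python3 s.py
```

```text
12.7667 [0.5251 0.1816 0.082 ] b [-0.1038  0.121 ] [-11.4767  -7.8583   5.392 ] [ 0.9976 -0.0673 -0.0157] (array([-9.0236,  2.4748,  5.7558]), array([ 0.304 ,  0.9021, -0.0594]))
tip [-94.344  62.998] theta 33.055489217361355 rad 108.45656965841438 axial 12.560228215828001 tang 1.7407353504297753
```

{"fn": "apply_moves", "kwargs": {
  "series": [
    [0.3,-0.1,-0.45,0,0,0,0.75],
    [0.62,-0.2,-0.9,0,0,0,0.75]
  ]
}}

```text
time: 12.93
position: [0.5315, 0.1828, 0.0912]
tool_rot: [0.999, -0.034, -0.008, 0.003]
ft_force: [-12.1, -7.7, 6.2]
grip_width: 0.0655
```

```bash
python3 s.py
```

```text
12.9333 [0.5315 0.1828 0.0912] b [-0.0976  0.1226] [-12.13    -7.659    6.2148] [ 0.9976 -0.0671 -0.0156] (array([-9.6363,  2.63  ,  6.6835]), array([ 0.3401,  0.8939, -0.0453]))
tip [-88.086   72.1659] theta 38.92870150693599 rad 108.10249106339401 axial 13.341382867329472 tang 2.7872104959001853
```

{"fn": "apply_moves", "kwargs": {
  "series": [
    [0.35,0,-0.42,0,0,0,0.75],
    [0.72,0,-0.82,0,0,0,0.75]
  ]
}}

```text
time: 13.1
position: [0.54, 0.1824, 0.0999]
tool_rot: [0.999, -0.033, -0.006, 0.003]
ft_force: [-9.1, -5.9, 7.3]
grip_width: 0.0656
```

```bash
python3 s.py
```

```text
13.1 [0.54   0.1824 0.0999] b [-0.089   0.1228] [-9.1428 -5.8706  7.2524] [ 0.9977 -0.0668 -0.0123] (array([-10.5076,   2.6401,   7.5345]), array([ 0.3131,  0.7036, -0.0303]))
tip [-79.4936  80.9039] theta 45.43128581047882 rad 106.85385857111861 axial 11.582752228785743 tang 1.4239667321508978
```

{"fn": "apply_moves", "kwargs": {
  "series": [
    [0.45,0,-0.37,0,0,0,0.75],
    [0.9,0,-0.73,0,0,0,0.75]
  ]
}}

```text
time: 13.27
position: [0.5502, 0.1817, 0.1078]
tool_rot: [0.999, -0.033, -0.005, 0.002]
ft_force: [-8.7, -6.9, 9.4]
grip_width: 0.0655
```

```bash
python3 s.py|tail -1
```

```text
tip [-69.3398  88.8339] theta 52.34575399528344 rad 105.36543947037492 axial 12.807773152360754 tang 1.1601527296583307
```

{"fn": "apply_moves", "kwargs": {
  "series": [
    [0.47,0,-0.36,0,0,0,0.75],
    [0.94,0,-0.68,0,0,0,0.75]
  ]
}}

```text
time: 13.43
position: [0.562, 0.1815, 0.1154]
tool_rot: [0.999, -0.033, -0.002, 0.002]
ft_force: [-6.2, -5.1, 7.1]
grip_width: 0.0652
```

```bash
python3 s.py|tail -1
```

```text
tip [-57.5662  96.3908] theta 59.97507335014387 rad 104.22995658099977 axial 9.27557411633186 tang 1.7945862768464271
```

{"fn": "apply_moves", "kwargs": {
  "series": [
    [0.62,0,-0.27,0,0,0,0.75],
    [1.22,0,-0.48,0,0,0,0.75]
  ]
}}

```text
time: 13.6
position: [0.5758, 0.1808, 0.1212]
tool_rot: [0.999, -0.033, -0.0, 0.002]
ft_force: [-6.3, -5.2, 11.5]
grip_width: 0.0652
```

```bash
python3 s.py|tail -1
```

```text
tip [-43.6807 102.1887] theta 68.267248598339 rad 102.46563899086355 axial 13.047950499116851 tang 1.5833341260656688
```

{"fn": "apply_moves", "kwargs": {
  "series": [
    [0.62,0,-0.23,0,0,0,0.75],
    [1.25,0,-0.4,0,0,0,0.75]
  ]
}}

```text
time: 13.77
position: [0.5905, 0.1804, 0.1255]
tool_rot: [0.999, -0.033, 0.002, 0.001]
ft_force: [-1.1, -3.4, 4.6]
grip_width: 0.0652
```

```bash
python3 s.py|tail -1
```

```text
tip [-29.0527 106.4596] theta 76.81984497523942 rad 101.21868270026611 axial 4.718716567878501 tang 0.030290350856609388
```

{"fn": "apply_moves", "kwargs": {
  "series": [
    [0.7,0,0.05,0,0,0,0.75],
    [1.4,0,0.05,0,0,0,0.75]
  ]
}}

```text
time: 13.93
position: [0.6067, 0.1793, 0.1269]
tool_rot: [0.999, -0.033, 0.005, 0.001]
ft_force: [-1.8, -4.4, 12.9]
grip_width: 0.0656
```

```bash
python3 s.py|tail -1
```

```text
tip [-12.7651 107.8818] theta 86.10712390146708 rad 99.20649004883128 axial 12.950142616599013 tang 0.9618005596347228
```

{"fn": "apply_moves", "kwargs": {
  "series": [
    [0.8,0,-0.1,0,0,0,0.75],
    [1.6,0,-0.1,0,0,0,0.75],
    [2.4,0,0.1,0,0,0,0.75]
  ]
}}

```text
time: 14.18
position: [0.6315, 0.1784, 0.126]
tool_rot: [0.999, -0.033, 0.006, 0.0]
ft_force: [0.9, -2.9, 12.3]
grip_width: 0.0653
```

```bash
python3 s.py|tail -1
```

```text
tip [ 12.013  107.0221] theta 100.5224280326468 rad 98.2591911976566 axial 12.202635088033126 tang 1.3872245033703965
```

{"fn": "apply_moves", "kwargs": {
  "series": [
    [0.8,0,-0.1,0,0,0,0.75],
    [1.6,0,-0.5,0,0,0,0.75],
    [2.2,0,-1.5,0,0,0,0.75],
    [2.2,0,-2.5,0,0,0,0.75],
    [2.2,0,-2.5,0,0,0,0.75]
  ]
}}

```text
time: 14.6
position: [0.6504, 0.1782, 0.148]
tool_rot: [0.999, -0.033, 0.003, -0.001]
ft_force: [1.0, 0.2, 0.6]
grip_width: 0.0652
```

{"fn": "apply_moves", "kwargs": {
  "series": [
    [-2,0,-1.5,0,0,0,0.75],
    [-5,0,-2,0,0,0,0.75],
    [-9,0,-2,0,0,0,0.75],
    [-13,0,-2,0,0,0,0.75],
    [-13,0,-2,0,0,0,0.75]
  ]
}}

```text
time: 15.02
position: [0.5042, 0.1865, 0.1629]
tool_rot: [0.999, -0.032, -0.01, 0.001]
ft_force: [-2.0, -0.1, -1.4]
grip_width: 0.0651
```

```bash
python3 s.py; python3 - <<'E'
from h import *
import cv2,pickle
pickle.dump(robot.camera_params("wrist"),open("wp.pkl","wb"))
a=robot.camera("wrist")[:400,:,::-1];b=robot.camera("side")[195:295,160:320,::-1]
cv2.imwrite("pics/w3.png",np.hstack([a[:,100:560],cv2.resize(b,(320,200)).repeat(2,0)[:400]]))
E
```

```text
15.0167 [0.5042 0.1865 0.1629] b [-0.125   0.1245] [-2.0065 -0.1241 -1.4101] [ 0.9977 -0.0644 -0.0196] (array([-6.7328,  2.789 , 13.8303]), array([0.1976, 1.1234, 0.1082]))
tip [-115.5275  143.8592] theta 52.809716051915366 rad 177.19763468424355 axial 0.08953408545172618 tang 2.450820386402156
```

View pics/w3.png

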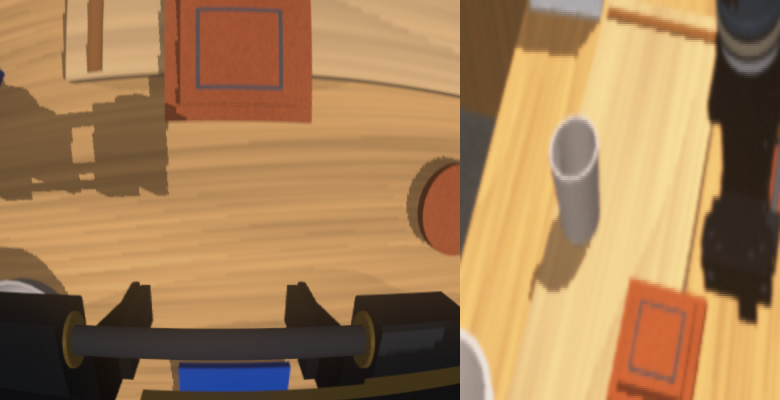

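It flipped: the tile lies foot side up on the board, overhanging the front. In the full wrist frame its near edge runs from (265,121) to (411,123).

```bash
python3 - <<'E'
from h import *
import pickle
p=pickle.load(open("wp.pkl","rb"))
for u in [(265,121),(411,123)]: print(w2b(wray(u,.03,p))*1000)
for u in [(168,82),(412,77)]: print(w2b(wray(u,.02,p))*1000)
E
```

```text
[-37.68455901 162.53227853]
[-37.72103365  54.5962122 ]
[ -1.0716149  242.32218663]
[-1.06513876 51.76186433]
```

{"fn": "apply_moves", "kwargs": {
  "series": [
    [0,1.6,3,0,0,0,0.75],
    [0,1.6,6.5,0,0,0,0.75],
    [0,1.6,10,0,0,0,0.75],
    [1,1.6,12,0,0,0,0.75],
    [3,1.6,12,0,0,0,0.75]
  ]
}}

```text
time: 15.53
position: [0.5433, 0.1682, 0.0399]
tool_rot: [0.999, -0.033, -0.006, 0.001]
ft_force: [-0.2, 0.1, -0.4]
grip_width: 0.0658
```

```bash
python3 s.py
```

```text
15.5333 [0.5433 0.1682 0.0399] b [-0.0848  0.1088] [-0.1938  0.0757 -0.4278] [ 0.9977 -0.0666 -0.0114] (array([-10.9991,   1.2807,   1.5191]), array([ 0.1083,  0.6539, -0.0172]))
tip [-75.3389  20.911 ] theta 12.11268526519728 rad 76.1981846806884 axial 0.099707878038887 tang 0.45888870573882407
```

{"fn": "apply_moves", "kwargs": {
  "series": [
    [0.5,0,-0.35,0,0.6,0,0.75],
    [1.5,0,-0.35,0,0.6,0,0.75],
    [2.5,0,-0.35,0,0.6,0,0.75],
    [3.5,0,-0.35,0,0.6,0,0.75],
    [4.5,0,-0.35,0,0.6,0,0.75]
  ]
}}

```text
time: 15.95
position: [0.5925, 0.1657, 0.0492]
tool_rot: [0.999, -0.033, 0.005, 0.0]
ft_force: [-4.7, -0.6, 4.2]
grip_width: 0.0655
```

```bash
python3 s.py
```

```text
15.95 [0.5925 0.1657 0.0492] b [-0.0355  0.1096] [-4.667  -0.6133  4.2201] [ 0.9977 -0.0667  0.01  ] (array([-15.971 ,   1.3689,   2.1645]), array([-0.0079, -0.5717, -0.0255]))
tip [-26.0074  30.2392] theta 42.07008672721268 rad 33.26406195796695 axial 6.292064314207982 tang -0.005556535776660985
```

{"fn": "apply_moves", "kwargs": {
  "series": [
    [0,0,-0.5,0,0,0,0.75],
    [-1.5,0,-0.5,0,-0.5,0,0.75],
    [-3,0,-0.5,0,-0.5,0,0.75],
    [-3.5,0,0.4,0,-0.5,0,0.75],
    [-3.5,0,0.4,0,-0.5,0,0.75]
  ]
}}

```text
time: 16.37
position: [0.5547, 0.1681, 0.0436]
tool_rot: [0.999, -0.033, -0.001, 0.0]
ft_force: [-0.4, 0.4, -0.3]
grip_width: 0.0655
```

```bash
python3 s.py; python3 - <<'E'
from h import *
import cv2,pickle
pickle.dump(robot.camera_params("wrist"),open("wp.pkl","wb"))
a=robot.camera("wrist")[:400,:,::-1];b=robot.camera("side")[195:295,160:320,::-1]
cv2.imwrite("pics/w4.png",np.hstack([a[:,100:560],cv2.resize(b,(320,200)).repeat(2,0)[:400]]))
E
```

```text
16.3667 [0.5547 0.1681 0.0436] b [-0.0734  0.1095] [-0.4275  0.4078 -0.3225] [ 0.9978 -0.0661 -0.0015] (array([-12.1593,   1.3439,   1.7819]), array([0.0299, 0.0854, 0.0088]))
tip [-63.8829  24.6308] theta 16.825051096950958 rad 65.65034518481365 axial 0.3158570707086887 tang 0.4324299308994388
```

View pics/w4.png

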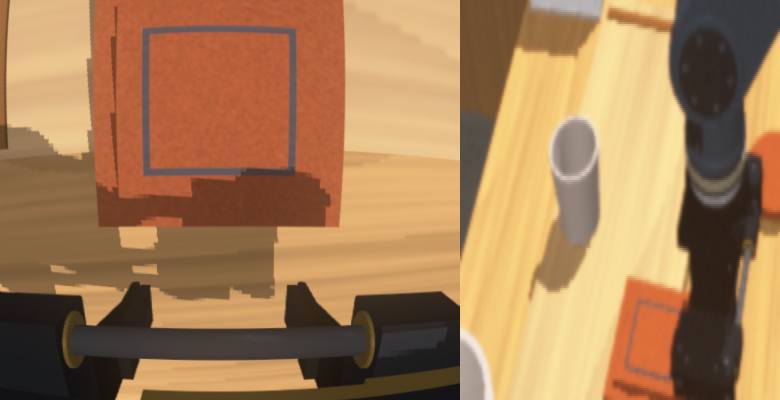

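The tile is still flat on the board, foot up. In the full wrist frame its near edge is at row 227, columns 198 to 440.

```bash
python3 - <<'E'
from h import *
import pickle
p=pickle.load(open("wp.pkl","rb"))
for u in [(198,227),(440,227)]: print(w2b(wray(u,.03,p))*1000)
E
```

```text
[-34.41148142 163.23512327]
[-34.42442412  53.66150539]
```

{"fn": "apply_moves", "kwargs": {
  "series": [
    [0.8,0,0.1,0,0,0,0.75],
    [1.6,0,0.1,0,0,0,0.75],
    [2.2,0,0.1,0,0,0,0.75]
  ]
}}

```text
time: 16.72
position: [0.5819, 0.1664, 0.0434]
tool_rot: [0.999, -0.034, 0.003, -0.0]
ft_force: [-0.2, -0.6, -0.5]
grip_width: 0.0653
```

```bash
python3 s.py
```

```text
16.7167 [0.5819 0.1664 0.0434] b [-0.0462  0.1096] [-0.1621 -0.6209 -0.5325] [ 0.9977 -0.067   0.0051] (array([-14.8874,   1.3683,   1.6649]), array([-0.0277, -0.2935, -0.041 ]))
tip [-36.7039  24.4179] theta 25.61875657673129 rad 39.61968934359303 axial -0.08408956207451412 tang 0.5501891761247082
```

{"fn": "apply_moves", "kwargs": {
  "series": [
    [0.5,0,0.05,0,0,0,0.75],
    [1.0,0,0.05,0,0,0,0.75],
    [1.5,0,0.05,0,0,0,0.75],
    [2.0,0,0.05,0,0,0,0.75]
  ]
}}

```text
time: 17.05
position: [0.5987, 0.1651, 0.0421]
tool_rot: [0.999, -0.033, -0.0, 0.0]
ft_force: [-2.0, -0.2, 1.2]
grip_width: 0.0656
```

```bash
python3 s.py
```

```text
17.05 [0.5987 0.1651 0.0421] b [-0.0293  0.1094] [-1.9816 -0.2142  1.1686] [ 0.9978 -0.0667 -0.0002] (array([-16.5674,   1.3472,   1.6135]), array([ 0.0138,  0.0096, -0.0263]))
tip [-19.8166  23.1041] theta 37.96957770358521 rad 24.03687865212187 axial 2.2810921102924095 tang 0.29791199427691895
```

{"fn": "apply_moves", "kwargs": {
  "series": [
    [0.5,0,-0.1,0,0,0,0.75],
    [1.0,0,-0.1,0,0,0,0.75],
    [1.5,0,-0.1,0,0,0,0.75],
    [2.0,0,-0.1,0,0,0,0.75]
  ]
}}

```text
time: 17.38
position: [0.6196, 0.1638, 0.0432]
tool_rot: [0.999, -0.033, 0.001, 0.0]
ft_force: [-2.2, -1.0, -0.1]
grip_width: 0.065
```

```bash
python3 s.py
```

```text
17.3833 [0.6196 0.1638 0.0432] b [-0.0084  0.1095] [-2.1717 -1.0106 -0.095 ] [ 0.9978 -0.0667  0.0017] (array([-18.6646,   1.3528,   1.6921]), array([ 0.0014, -0.0993, -0.0235]))
tip [ 1.1224 24.2443] theta 97.85311944885855 rad 14.786951123764045 axial -0.3908754642116861 tang 2.1383196282039125
```

{"fn": "apply_moves", "kwargs": {
  "series": [
    [0.3,0,0,0,0,0,0.75],
    [0.6,0,0,0,0,0,0.75],
    [0.6,0,0,0,0,0,0.75]
  ]
}}

```text
time: 17.63
position: [0.6261, 0.1633, 0.0435]
tool_rot: [0.999, -0.033, 0.002, -0.0]
ft_force: [0.5, -0.3, 0.1]
grip_width: 0.0654
```

```bash
python3 s.py
```

```text
17.6333 [0.6261 0.1633 0.0435] b [-0.0019  0.1094] [ 0.5131 -0.3145  0.1062] [ 0.9978 -0.0669  0.0032] (array([-19.3158,   1.3568,   1.6832]), array([-0.0098, -0.1854, -0.0351]))
tip [ 7.6106 24.4595] theta 120.46464829479125 rad 16.78411055388636 axial 0.35170760352672487 tang -0.3884442445932183
```

{"fn": "apply_moves", "kwargs": {
  "series": [
    [-2,0,0,0,0,0,0.75],
    [-5,0,-1,0,0,0,0.75],
    [-9,0,-4,0,0,0,0.75],
    [-12,0,-8,0,0,0,0.75],
    [-12,0,-12,0,0,0,0.75]
  ]
}}

```text
time: 18.05
position: [0.5005, 0.1712, 0.15]
tool_rot: [0.999, -0.033, -0.005, 0.001]
ft_force: [0.7, 0.1, -0.4]
grip_width: 0.0652
```

{"fn": "apply_moves", "kwargs": {
  "series": [
    [0,0,-2,0,0,0,0.75],
    [0,0,-2,0,0,0,0.75],
    [0,0,-2,0,0,0,0.75],
    [0,0,-2,0,0,0,0.75]
  ]
}}

```text
time: 18.38
position: [0.5076, 0.1712, 0.1711]
tool_rot: [0.999, -0.033, 0.001, 0.0]
ft_force: [0.4, 0.2, 0.2]
grip_width: 0.0651
```

```bash
python3 - <<'E'
from h import *
import cv2,pickle
o=robot.get_obs();print(o["position"],o["ft_force"])
pickle.dump(robot.camera_params("wrist"),open("wp.pkl","wb"))
a=robot.camera("wrist")[:,:,::-1];b=robot.camera("side")[185:335,160:360,::-1];b2=robot.camera("scene")[205:355,180:380,::-1]
im=np.vstack([a[:240,80:640-0],np.zeros((0,560,3),np.uint8)])
low=np.hstack([cv2.resize(b,(280,210)),cv2.resize(b2,(280,210))])
cv2.imwrite("pics/w5.png",np.vstack([im,low]))
E
```

```text
[0.50755092 0.17121937 0.17113156] [0.43994495 0.24285171 0.24581274]
```

View pics/w5.png

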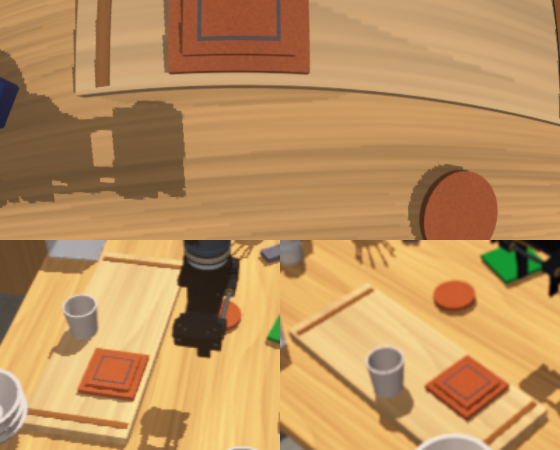

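The tile lies flat, foot up, wholly on the board. Its near edge is at wrist row 73, with a strip of board visible in front of it (board edge at row 87). The cup and coaster are where they were. One last check, then hand in.

```bash
python3 - <<'E'
from h import *
import pickle
p=pickle.load(open("wp.pkl","rb"))
for u,z in [((248,73),.03),((389,73),.03),((300,87),.02)]: print(w2b(wray(u,z,p))*1000)
c=wray((541,211),.016,p);print("coaster",c)
robot.hand_in()
E
```

```text
[  8.41620633 162.1826849 ]
[ 8.36721624 54.84824731]
[ -2.72198456 122.93763325]
coaster [ 0.51482007 -0.03812343]
the job is handed in; nothing more can be done
```

The tile is flipped foot side up and lies flat and wholly on the board. I handed the job in at about 18.5 s of the 64 s allowed, with the arm clear of everything.

- **How it went:** I pushed the tile square against the step, then lifted its near edge with the fingertips at about 10–13 N until it tipped over. Three earlier lifts failed and the tile dropped back foot down. Two of them slipped at about 30°, probably because the front edge stuck on the step and then let go. The fourth worked because I also dragged the tile about 25 mm sideways, away from the cup. I then pushed it on across the board. On the first of those pushes the fingertips rode up onto the slab, so I backed off and pushed again lower.
- **Tile position:** the last picture puts its near edge about 8 mm behind the board's front edge, parallel to it. The far edge should be at about 116 mm, clear of the cup, whose front is at about 128 mm.
- **Other things:** the coaster measures (0.515, -0.038) m against (0.510, -0.038) m at the start. I read that 5 mm as measuring error, since nothing went near it. The cup looks unmoved in the pictures, and no move came near the other objects.
- **Disagreement:** the board's front edge measured about 3 mm off where it should be in the last picture, so the 8 mm margin could be a few millimetres off.

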